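# Stop the mortar board rocking

## Robot

A 6-joint arm with a two-finger parallel gripper is mounted at the origin on the work surface. World frame = base frame: x ahead of the robot, y to its left, z up, the work surface at z = 0. Lengths are in mm, angles in rad, forces in N, time in s.
With the tool pointing down it reaches from about 350 to 775 mm from the base axis. Payload 5.5 kg.
Tool frame: the origin (TCP) lies on the centre line of the jaws, within the pads' length; the fingertips stand 25 mm ahead of it and the grasp point (between the pads) lies 6 mm ahead of it; z points along the fingers, y is the direction in which the jaws open and shut (so a half turn about z gives the same grasp; the last joint's range is limited). The gripper opens to 85 mm and grips with 20 to 120 N. Pads are 22 mm wide; open, the fingers measure 114 mm over their backs; the gripper's body (76 mm by 85 mm) begins 54 mm behind the grasp point. The pads swing forward as they close: fully open they stand 13 mm farther back than shut.
Start: joints at [-1.299, 0.313, 0.046, 1.304, 0, 1.431], TCP at [230.149, -526.973, 256.323] pointing down, gripper open.
Joint ranges: [-2.76, 2.76], [-0.86, 1.69], [-1.03, 1.26], [-2.2, 2.34], [-1.47, 1.5], [-3.14, 3.14]. Speed limits (rad/s): [2.57, 2.57, 3.14, 3.14, 3.14, 3.14].

## Interface

Orientations are given as [roll, pitch, yaw] about the fixed x, y, z axes, in that order (R = Rz(yaw) Ry(pitch) Rx(roll)).
In Python, from bench import sensors, optics, env gives the robot as it stands.
- The arm moves only by the tool carry_out, never from a script. Its argument "rows" is a list of rows, each a list of 5 numbers: the closure, from -1 (fully open) to 1 (shut), then the shift along the world's x, y, z in mm, then the turn about the world's z in degrees. A call has 1 to 5 rows; each row is the pose to reach, as a shift and turn from the pose commanded when the call began; what a row does not reach only later rows make up. A row lasts 1/8 s, in which the tool goes at most 62.5 mm and 10.7 degrees, less where a joint would pass 70% of its speed; a pose out of reach is approached as far as the arm can. A call with a gripper value outside its range is refused whole. The fingers move at their own pace and stop on an object; the grip force is fixed at half the most. Time passes only in rows, so rows that repeat a pose let the fingers close. It gives the time, the measured TCP pose, the force and the opening at its end, in the units of the state.
- sensors.get_obs(): the state, without advancing time (a new reading comes with each control period).
- optics.read_camera(name): name is "side" or "top" or "wrist"; returns (picture, depth): 400x640x3 uint8, red, green, blue; 400x640 float32, mm along the optical axis (not along the pixel's ray), 0 where there is no reading.
- optics.calibration(name): a dict with "fovy" (degrees; the focal length in pixels is half the picture's height over the tangent of half this angle, whatever the lens; pixels are square), "cx", "cy" (the principal point, pixels), "world_to_cam" (4x4, takes a point from world to camera coordinates); the wrist camera has in their place "T_tool_cam" (4x4, takes a point from camera to tool coordinates, whose origin is the TCP and whose axes are the flange's). Camera axes: x right, y up, looking along -z (the intrinsics and any distortion apply to the point x, -y, -z); pixel columns grow to the right and rows downward; lengths in mm; the calibration is good to about 2 mm. A picture is of the moment at which its call begins: read the wrist's pose just before it. calibration takes no time and is no camera call.
- env.job_done(): hands the job in, once; it reports no verdict.
The state is a dict: "time_s": time; "q": joint angles; "qvel": joint speeds; "effort": joint torques, N m; "tcp_pos": TCP position; "orientation": TCP orientation; "contact_force": force on the tool from outside, world axes, zero at the start; "wrist_torque": the same for the moment, N m; "width": opening from 0.0 (shut) to 1.0 (fully open).
Only numpy, scipy, OpenCV 4.12 (cv2) and the standard library are available. Lean on these libraries where they do the work, as an engineer would, in place of code of your own. Each camera call takes 0.05 s, during which the arm holds its last target. There are 200 camera calls.

## Task

The board under the mortar rocks: with shut fingers, press down on its corners to find the one that gives, then press that corner's sticking-up shim tab down flat. Leave the other three tabs sticking up, leave the board, the mortar and the other things where they stand, and do not lift anything; finish with the hand clear.

Things in the scene. Friction and masses are not known exactly. Their poses are not given: they have to be found in the camera images.
- board: bamboo board 200 (x) x 240 (y) x 20 mm, loose, lying on four feet; a white mortar (110 mm across the rim, 75 mm high) stands on its middle. Origin: centre of its underside, 36 mm above the counter; x points away from the robot, y left, z up. Its top is 56 mm above the counter. It is level at the start.
- stand: fixed steel base plate 200 x 280 x 8 mm under the board, carrying the four feet and, at its left and right sides, the four hinged shim tabs. A tab folded flat brings a hidden nose up under its board corner, which then bears a press of about 15 N. Origin: centre of its underside, on the counter; x, y as the board's.
- corner_1 (a point): point on top of the board at its far left corner, straight above a foot, 30 mm in from the left/right edge and 30 mm in from the near/far edge: the spot to press. Tab 1 belongs to this corner.
- corner_2 (a point): point on top of the board at its far right corner, straight above a foot, 30 mm in from the left/right edge and 30 mm in from the near/far edge: the spot to press. Tab 2 belongs to this corner.
- corner_3 (a point): point on top of the board at its near left corner, straight above a foot, 30 mm in from the left/right edge and 30 mm in from the near/far edge: the spot to press. Tab 3 belongs to this corner.
- corner_4 (a point): point on top of the board at its near right corner, straight above a foot, 30 mm in from the left/right edge and 30 mm in from the near/far edge: the spot to press. Tab 4 belongs to this corner.
- foot_a (a point): centre of the base, 8 mm above the counter, of one of four like black rubber feet (22 mm across) under the board corners; the letters are dealt to the corners at random. Three are solid, one is spongy: a press of about 2.5 N on the board above starts it sinking, about 4 N takes it to its firm bottom 6 mm lower, and it springs back (the opposite board corner rises meanwhile).
- foot_b (a point): centre of the base, 8 mm above the counter, of one of four like black rubber feet (22 mm across) under the board corners; the letters are dealt to the corners at random. Three are solid, one is spongy: a press of about 2.5 N on the board above starts it sinking, about 4 N takes it to its firm bottom 6 mm lower, and it springs back (the opposite board corner rises meanwhile).
- foot_c (a point): centre of the base, 8 mm above the counter, of one of four like black rubber feet (22 mm across) under the board corners; the letters are dealt to the corners at random. Three are solid, one is spongy: a press of about 2.5 N on the board above starts it sinking, about 4 N takes it to its firm bottom 6 mm lower, and it springs back (the opposite board corner rises meanwhile).
- foot_d (a point): centre of the base, 8 mm above the counter, of one of four like black rubber feet (22 mm across) under the board corners; the letters are dealt to the corners at random. Three are solid, one is spongy: a press of about 2.5 N on the board above starts it sinking, about 4 N takes it to its firm bottom 6 mm lower, and it springs back (the opposite board corner rises meanwhile).
- tab_1 (a joint): angle of the far left shim tab, rad: 0 to 0.1 at the start (sticking up about 40 degrees), 0.7 when flat (level, firm stop). A steel flap 26 mm wide, 4 mm thick, 58 mm long from its hinge, pointing away from the board's left edge. Pressed straight down 40 mm out from the hinge it gives at about 4.5 N, and stays where it is left.
- tab_1_hinge (a point): centre of the hinge of tab 1, 23 mm above the counter, 6 mm outside the board's edge. The upper face of the tab is 25 mm above the counter when flat; sticking up, its free end is about 62 mm above the counter and 44 mm outward of the hinge. The place to press is 40 mm outward of here (along the stand's +y).
- tab_2 (a joint): angle of the far right shim tab, rad: 0 to 0.1 at the start (sticking up about 40 degrees), 0.7 when flat (level, firm stop). A steel flap 26 mm wide, 4 mm thick, 58 mm long from its hinge, pointing away from the board's right edge. Pressed straight down 40 mm out from the hinge it gives at about 4.5 N, and stays where it is left.
- tab_2_hinge (a point): centre of the hinge of tab 2, 23 mm above the counter, 6 mm outside the board's edge. The upper face of the tab is 25 mm above the counter when flat; sticking up, its free end is about 62 mm above the counter and 44 mm outward of the hinge. The place to press is 40 mm outward of here (along the stand's -y).
- tab_3 (a joint): angle of the near left shim tab, rad: 0 to 0.1 at the start (sticking up about 40 degrees), 0.7 when flat (level, firm stop). A steel flap 26 mm wide, 4 mm thick, 58 mm long from its hinge, pointing away from the board's left edge. Pressed straight down 40 mm out from the hinge it gives at about 4.5 N, and stays where it is left.
- tab_3_hinge (a point): centre of the hinge of tab 3, 23 mm above the counter, 6 mm outside the board's edge. The upper face of the tab is 25 mm above the counter when flat; sticking up, its free end is about 62 mm above the counter and 44 mm outward of the hinge. The place to press is 40 mm outward of here (along the stand's +y).
- tab_4 (a joint): angle of the near right shim tab, rad: 0 to 0.1 at the start (sticking up about 40 degrees), 0.7 when flat (level, firm stop). A steel flap 26 mm wide, 4 mm thick, 58 mm long from its hinge, pointing away from the board's right edge. Pressed straight down 40 mm out from the hinge it gives at about 4.5 N, and stays where it is left.
- tab_4_hinge (a point): centre of the hinge of tab 4, 23 mm above the counter, 6 mm outside the board's edge. The upper face of the tab is 25 mm above the counter when flat; sticking up, its free end is about 62 mm above the counter and 44 mm outward of the hinge. The place to press is 40 mm outward of here (along the stand's -y).
- mortar: white ceramic mortar on the middle of the board, 110 mm across, 75 mm high, loose. Origin: centre of its underside.
- dish: small blue ceramic sauce dish 54 mm across, 22 mm high, loose, on the counter left of the board between the two left tabs. Only to be left alone. Origin: centre of its underside.
- jar: small glass spice jar 42 mm across, 58 mm high, loose, on the counter right of the board between the two right tabs. Only to be left alone. Origin: centre of its underside.
- bowl: glass bowl 130 mm across, 55 mm high, loose, beyond the board. Only to be left alone. Origin: centre of its underside.
- platter: round white plastic platter 340 mm across, 25 mm high, loose, to the right. Only to be left alone. Origin: centre of its underside.
- canister: steel canister 104 mm across, 137 mm high with a push button in its lid, loose, to the left. Only to be left alone. Origin: centre of its underside.

How it is judged (in metres and radians):
On the way, in this order (a step that is already met when the one before it is completed fails the run):
1. the board was pressed with the fingers at the corner that gives: it sank by more than 3 mm (height (world z) of any of corner_1, corner_2, corner_3, corner_4 below 0.053 m and contact force between the fingers and board above 1 N), for 0.05 s.
2. that corner's tab has been pressed flat (value of joint any of tab_1, tab_2, tab_3, tab_4 above 0.63 rad), for 0.2 s.
At the end, for the whole second after the job is handed in: The tab of the corner that gave is flat (joint above 0.63 rad), the other three stick up (below 0.3 rad), the board is level within 0.02 rad, at rest and within 15 mm of its start, the mortar within 20 mm and the other things within 30 mm of theirs (value of joint any of tab_1, tab_2, tab_3, tab_4 above 0.63 rad and (value of joint tab_1 below 0.3 rad or ((horizontal distance between foot_a and tab_1_hinge below 0.07 m and height (world z) of foot_a above 0.00805 m) or (horizontal distance between foot_b and tab_1_hinge below 0.07 m and height (world z) of foot_b above 0.00805 m) or (horizontal distance between foot_c and tab_1_hinge below 0.07 m and height (world z) of foot_c above 0.00805 m) or (horizontal distance between foot_d and tab_1_hinge below 0.07 m and height (world z) of foot_d above 0.00805 m))) and (value of joint tab_2 below 0.3 rad or ((horizontal distance between foot_a and tab_2_hinge below 0.07 m and height (world z) of foot_a above 0.00805 m) or (horizontal distance between foot_b and tab_2_hinge below 0.07 m and height (world z) of foot_b above 0.00805 m) or (horizontal distance between foot_c and tab_2_hinge below 0.07 m and height (world z) of foot_c above 0.00805 m) or (horizontal distance between foot_d and tab_2_hinge below 0.07 m and height (world z) of foot_d above 0.00805 m))) and (value of joint tab_3 below 0.3 rad or ((horizontal distance between foot_a and tab_3_hinge below 0.07 m and height (world z) of foot_a above 0.00805 m) or (horizontal distance between foot_b and tab_3_hinge below 0.07 m and height (world z) of foot_b above 0.00805 m) or (horizontal distance between foot_c and tab_3_hinge below 0.07 m and height (world z) of foot_c above 0.00805 m) or (horizontal distance between foot_d and tab_3_hinge below 0.07 m and height (world z) of foot_d above 0.00805 m))) and (value of joint tab_4 below 0.3 rad or ((horizontal distance between foot_a and tab_4_hinge below 0.07 m and height (world z) of foot_a above 0.00805 m) or (horizontal distance between foot_b and tab_4_hinge below 0.07 m and height (world z) of foot_b above 0.00805 m) or (horizontal distance between foot_c and tab_4_hinge below 0.07 m and height (world z) of foot_c above 0.00805 m) or (horizontal distance between foot_d and tab_4_hinge below 0.07 m and height (world z) of foot_d above 0.00805 m))) and distance of board from where it was at the start of the episode below 0.015 m and distance of mortar from where it was at the start of the episode below 0.02 m and angle between board's own z axis and vertical below 0.02 rad and linear speed of board below 0.02 m/s and distance of each of dish, jar, bowl, platter, canister from where it was at the start of the episode below 0.03 m); the robot touches nothing.
It fails at once if the tab of a corner that does not give is pressed down (beyond 0.3 rad) ((value of joint tab_1 above 0.3 rad and not ((horizontal distance between foot_a and tab_1_hinge below 0.07 m and height (world z) of foot_a above 0.00805 m) or (horizontal distance between foot_b and tab_1_hinge below 0.07 m and height (world z) of foot_b above 0.00805 m) or (horizontal distance between foot_c and tab_1_hinge below 0.07 m and height (world z) of foot_c above 0.00805 m) or (horizontal distance between foot_d and tab_1_hinge below 0.07 m and height (world z) of foot_d above 0.00805 m))) or (value of joint tab_2 above 0.3 rad and not ((horizontal distance between foot_a and tab_2_hinge below 0.07 m and height (world z) of foot_a above 0.00805 m) or (horizontal distance between foot_b and tab_2_hinge below 0.07 m and height (world z) of foot_b above 0.00805 m) or (horizontal distance between foot_c and tab_2_hinge below 0.07 m and height (world z) of foot_c above 0.00805 m) or (horizontal distance between foot_d and tab_2_hinge below 0.07 m and height (world z) of foot_d above 0.00805 m))) or (value of joint tab_3 above 0.3 rad and not ((horizontal distance between foot_a and tab_3_hinge below 0.07 m and height (world z) of foot_a above 0.00805 m) or (horizontal distance between foot_b and tab_3_hinge below 0.07 m and height (world z) of foot_b above 0.00805 m) or (horizontal distance between foot_c and tab_3_hinge below 0.07 m and height (world z) of foot_c above 0.00805 m) or (horizontal distance between foot_d and tab_3_hinge below 0.07 m and height (world z) of foot_d above 0.00805 m))) or (value of joint tab_4 above 0.3 rad and not ((horizontal distance between foot_a and tab_4_hinge below 0.07 m and height (world z) of foot_a above 0.00805 m) or (horizontal distance between foot_b and tab_4_hinge below 0.07 m and height (world z) of foot_b above 0.00805 m) or (horizontal distance between foot_c and tab_4_hinge below 0.07 m and height (world z) of foot_c above 0.00805 m) or (horizontal distance between foot_d and tab_4_hinge below 0.07 m and height (world z) of foot_d above 0.00805 m)))).
It fails at once if the board is lifted or shoved (moved more than 20 mm) (distance of board from where it was at the start of the episode above 0.02 m).
It fails at once if the mortar is lifted, tipped or shoved (distance of mortar from where it was at the start of the episode above 0.025 m or angle between mortar's own z axis and vertical above 0.3 rad).
It fails at once if a bystander is moved more than 30 mm (distance of any of dish, jar, bowl, platter, canister from where it was at the start of the episode above 0.03 m).
It also fails if it takes over 54 s, if anything falls off the work surface, if the arm or the gripper's body presses on something with over 40 N, if the wrist force passes 120 N, or if a joint passes its speed limit or range.

## Working session

There is one attempt and no reset: what is moved stays moved. The work goes in short steps, Python scripts to look and compute and a tool call to move; the robot and the scene stay as the last step left them, time stands still between calls to the robot, and variables do not carry over. Pictures are saved under pics/ and viewed, about 8 in all and at most 12, crops included, and the job is handed in when it is done.

Besides the shell and the picture viewer there is one more tool, called after "Call:" by a JSON object that holds its "op" and its "data", one argument or row to a line. carry_out: Moves the arm, as the interface text tells. Its arguments: {"type":"object","properties":{"rows":{"type":"array"}},"required":["rows"]}

```bash
mkdir -p pics
cat > h.py <<'E'
import numpy as np, cv2
from bench import sensors, optics, env
def cap(name,fn):
    p,d=optics.read_camera(name); cv2.imwrite(f'pics/{fn}.png',p[:,:,::-1]); np.save(f'pics/{fn}.npy',d); return p,d
def world(name,u,v,d):
    c=optics.calibration(name); f=200/np.tan(np.radians(c['fovy'])/2)
    z=d[int(v),int(u)]; P=np.array([(u-c['cx'])/f*z,-(v-c['cy'])/f*z,-z,1])
    return (np.linalg.inv(np.array(c['world_to_cam']))@P)[:3]
E
python3 - <<'E'
from h import *
print(sensors.get_obs())
for n in('top','side'):
    cap(n,n+'0'); c=optics.calibration(n); print({k:(np.round(v,3).tolist() if k=='world_to_cam' else v) for k,v in c.items()})
E
```

```text
{'time_s': 0.0, 'q': array([-1.29860698e+00,  3.14019572e-01,  4.49656889e-02,  1.30360473e+00,
        2.67386358e-05,  1.43116227e+00]), 'qvel': array([-4.58862648e-04, -4.77951995e-04, -9.96801009e-05, -1.01925623e-03,
       -1.48231915e-03,  7.96210141e-04]), 'effort': array([ 7.36643615e-04, -4.80626500e+01,  2.98533064e+01,  1.95767172e-02,
       -4.69556392e-05,  8.23227140e-06]), 'tcp_pos': array([ 230.01329557, -526.4747732 ,  255.39249492]), 'orientation': array([-3.13975221e+00, -2.85672598e-04,  4.11823117e-01]), 'contact_force': array([ 0.22614484,  0.04659401, -0.42245491]), 'wrist_torque': array([0.04579322, 0.02882664, 0.04582789]), 'width': 0.9977608546763674}
{'fovy': 46.65237851341428, 'cx': 316.60042521148085, 'cy': 204.54557529692676, 'world_to_cam': [[0.022, -1.0, -0.009, -63.437], [0.984, 0.02, 0.179, -633.102], [-0.178, -0.012, 0.984, -1293.009], [0.0, 0.0, 0.0, 1.0]]}
{'fovy': 46.20973206556377, 'cx': 319.90185963179596, 'cy': 195.24168351505654, 'world_to_cam': [[0.989, -0.15, -0.019, -634.324], [0.12, 0.705, 0.699, -92.303], [-0.091, -0.693, 0.715, -1579.693], [0.0, 0.0, 0.0, 1.0]]}
```

View pics/top0.png

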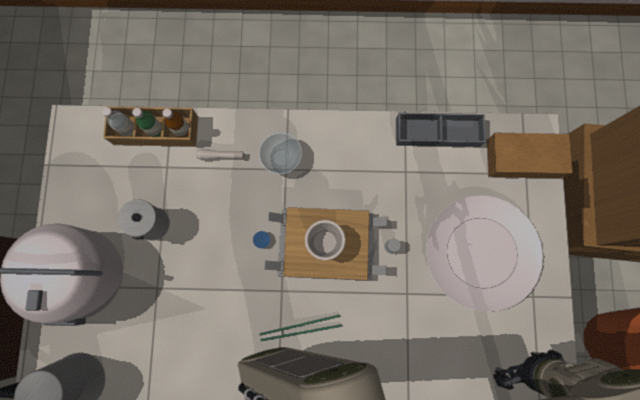

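View pics/side0.png

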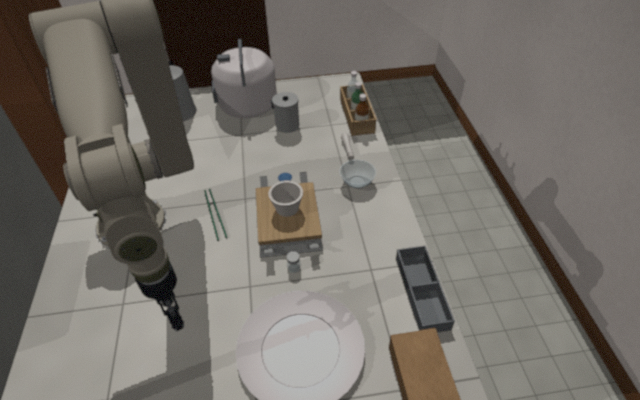

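Top view: board with corners at about (286,208), (370,211), (366,280), (284,277); tabs at about (273,216), (272,266), (381,222), (384,270). Dish is at (262,240), jar at (393,246). Next I'll enlarge this area and fit the board plane.

Run:
```python
from h import *
for n,(x0,y0,x1,y1),s in(('top',(250,190,415,300),4.8),('side',(235,160,345,280),5)):
    im=cv2.imread(f'pics/{n}0.png')[y0:y1,x0:x1]; cv2.imwrite(f'pics/{n}0c.png',cv2.resize(im,None,fx=s,fy=s,interpolation=cv2.INTER_CUBIC))
    d=np.load(f'pics/{n}0.npy'); im=cv2.imread(f'pics/{n}0.png').astype(int)
    c=optics.calibration(n); f=200/np.tan(np.radians(c['fovy'])/2)
    v,u=np.mgrid[y0:y1,x0:x1]; z=d[y0:y1,x0:x1]
    P=np.stack([(u-c['cx'])/f*z,-(v-c['cy'])/f*z,-z,np.ones(z.shape)],-1)@np.linalg.inv(np.array(c['world_to_cam'])).T
    b=im[y0:y1,x0:x1]; m=(b[...,2]-b[...,0]>35)&(abs(P[...,2]-56)<12)
    Q=P[m][:,:3]; print(n,m.sum(),'z',np.median(Q[:,2]),np.percentile(Q[:,2],[10,90]))
    r=cv2.minAreaRect(Q[:,:2].astype(np.float32)); print(r)
    for q in [(273,216),(272,266),(381,222),(384,270),(262,240),(393,246),(325,238)] if n=='top' else [(304,178),(264,182),(268,250),(314,246),(293,258),(285,178),(358,175)]: print(q,world(n,*q,d).round(0))
```

```text
top 4435 z 56.41585264713353 [52.94741709 59.86363554]
((524.2178344726562, -79.87680053710938), (239.39083862304688, 199.54689025878906), 88.65850067138672)
(273, 216) [599.  76.  51.]
(272, 266) [455.  74.  45.]
(381, 222) [ 587. -237.   53.]
(384, 270) [ 450. -245.   57.]
(262, 240) [531. 110.  18.]
(393, 246) [ 518. -271.   58.]
(325, 238) [536. -76.  64.]
side 2074 z 56.06127540808541 [53.0051393 59.2943571]
((520.958251953125, -82.04450988769531), (243.28775024414062, 197.0413818359375), 88.70762634277344)
(304, 178) [597.  70.  46.]
(264, 182) [456.  75.  44.]
(268, 250) [ 448. -224.   41.]
(314, 246) [ 588. -238.   49.]
(293, 258) [ 520. -281.   61.]
(285, 178) [531. 105.  24.]
(358, 175) [797.  93.   7.]
```

View pics/top0c.png

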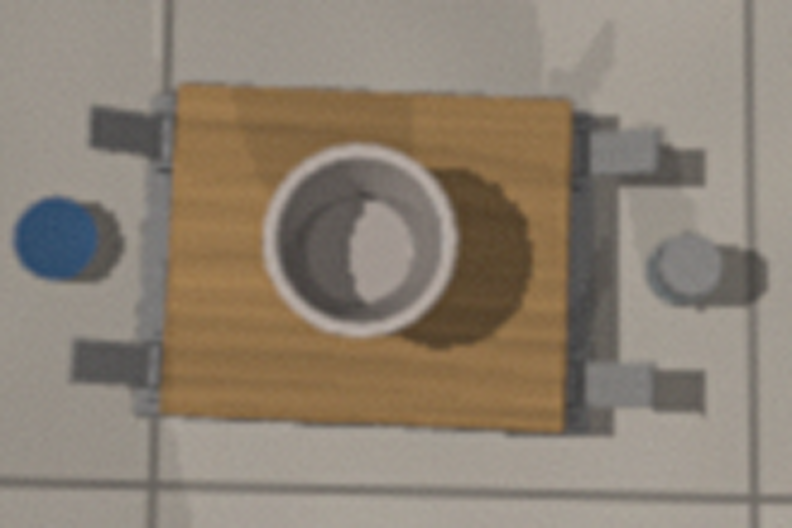

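Call:
{"op": "carry_out", "data": {
  "rows": [
    [1, 31, 51, 0, 5],
    [1, 62, 102, 0, 10],
    [1, 93, 153, 0, 15],
    [1, 124, 204, 0, 21],
    [1, 155, 255, -20, 21]
  ]
}}

```text
time_s: 0.72
tcp_pos: [386.3, -271.3, 237.3]
orientation: [3.138, -0.0, 0.779]
contact_force: [1.4, 0.3, 0.5]
width: -0.001
```

Call:
{"op": "carry_out", "data": {
  "rows": [
    [1, 33, 51, -20, 0],
    [1, 66, 103, -50, 0],
    [1, 66, 103, -90, 0],
    [1, 66, 103, -130, 0],
    [1, 66, 103, -140, 0]
  ]
}}

```text
time_s: 1.35
tcp_pos: [449.0, -167.8, 94.0]
orientation: [-3.136, 0.001, 0.779]
contact_force: [-0.7, 0.6, 0.1]
width: -0.001
```

Call:
{"op": "carry_out", "data": {
  "rows": [
    [1, 0, 0, -8, 0],
    [1, 0, 0, -12, 0],
    [1, 0, 0, -13, 0],
    [1, 0, 0, -14, 0],
    [1, 0, 0, -14, 0]
  ]
}}

```text
time_s: 1.98
tcp_pos: [451.1, -169.5, 82.9]
orientation: [3.141, -0.0, 0.778]
contact_force: [0.0, 0.4, -0.9]
width: 0.001
```

Call:
{"op": "carry_out", "data": {
  "rows": [
    [1, 0, 0, -1, 0],
    [1, 0, 0, -2, 0],
    [1, 0, 0, -3, 0],
    [1, 0, 0, -3, 0],
    [1, 0, 0, -3, 0]
  ]
}}

```text
time_s: 2.6
tcp_pos: [450.9, -169.5, 79.7]
orientation: [3.141, 0.0, 0.778]
contact_force: [-2.1, -0.1, 4.6]
width: 0.002
```

Call:
{"op": "carry_out", "data": {
  "rows": [
    [1, 0, 0, -1, 0],
    [1, 0, 0, -1, 0],
    [1, 0, 0, -2, 0],
    [1, 0, 0, -2, 0],
    [1, 0, 0, -2, 0]
  ]
}}

```text
time_s: 3.22
tcp_pos: [450.7, -169.7, 77.6]
orientation: [3.141, 0.001, 0.778]
contact_force: [-2.8, -1.6, 5.9]
width: -0.002
```

Call:
{"op": "carry_out", "data": {
  "rows": [
    [1, 0, 0, -1, 0],
    [1, 0, 0, -2, 0],
    [1, 0, 0, -2, 0],
    [1, 0, 0, -2, 0],
    [1, 0, 0, -2, 0]
  ]
}}

```text
time_s: 3.85
tcp_pos: [450.4, -169.8, 75.8]
orientation: [3.141, 0.002, 0.778]
contact_force: [-5.0, -2.1, 7.5]
width: 0.001
```

Run:
```python
from h import *
for i in range(3):
    o=sensors.get_obs(); print(o['tcp_pos'].round(1),o['contact_force'].round(1))
    p,d=cap('side',f'side1_{i}')
im=cv2.imread('pics/side1_0.png')[160:280,225:345]
cv2.imwrite('pics/side1c.png',cv2.resize(im,None,fx=5,fy=5,interpolation=cv2.INTER_CUBIC))
```

```text
[ 450.4 -169.8   75.8] [-5.  -2.1  7.5]
[ 450.5 -169.8   75.8] [-5.3 -1.9  7.2]
[ 450.5 -169.8   75.8] [-3.8 -2.   7.4]
```

View pics/side1c.png

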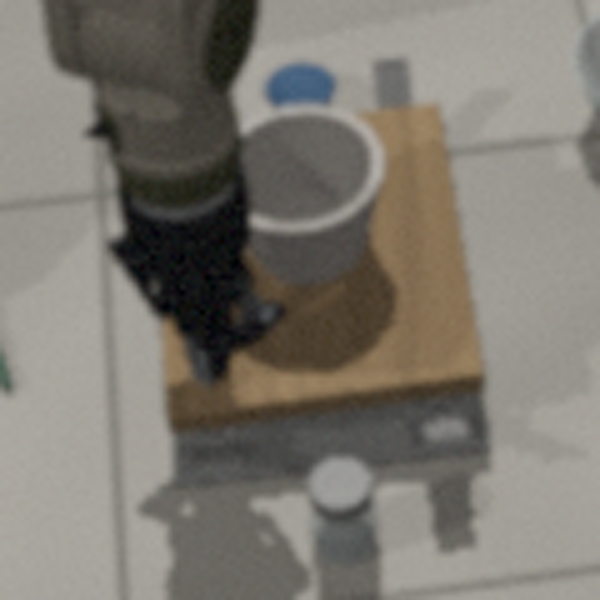

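Side crop: the shut fingers touch the board at the near right corner (about (210,375) in the crop), and the mortar is clear. The fingers flex, so force alone doesn't decide it. I'll compare the board's tilt with the start from the depth images.

```bash
cat >> h.py <<'E'
def tilt(n,fn):
    """heights of corners 1..4 from a plane fitted to board-coloured depth"""
    x0,y0,x1,y1={'top':(250,190,415,300),'side':(235,160,345,280)}[n]
    d=np.load(f'pics/{fn}.npy'); b=cv2.imread(f'pics/{fn}.png').astype(int)[y0:y1,x0:x1]
    c=optics.calibration(n); f=200/np.tan(np.radians(c['fovy'])/2)
    v,u=np.mgrid[y0:y1,x0:x1]; z=d[y0:y1,x0:x1]
    P=np.stack([(u-c['cx'])/f*z,-(v-c['cy'])/f*z,-z,np.ones(z.shape)],-1)@np.linalg.inv(np.array(c['world_to_cam'])).T
    X=P[...,0]-523;Y=P[...,1]+81
    m=(b[...,2]-b[...,0]>25)&(abs(P[...,2]-56)<14)&(abs(X)<97)&(abs(Y)<116)&(np.hypot(X,Y)>42)
    A=np.c_[X[m],Y[m],np.ones(m.sum())];h=P[...,2][m];k=np.ones(len(h),bool)
    for _ in range(5):
        s=np.linalg.lstsq(A[k],h[k],rcond=None)[0]; r=h-A@s; k=abs(r)<2.5*max(1,np.median(abs(r))*1.5)
    return len(h),[round(float(s@[x,y,1]),1) for x,y in((70,90),(70,-90),(-70,90),(-70,-90))]
E
python3 - <<'E'
from h import *
cap('top','top1')
for n,l in(('side',['side0','side1_0','side1_1','side1_2']),('top',['top0','top1'])):
    for f in l: print(f,tilt(n,f))
E
```

```text
side0 (2151, [56.0, 56.0, 56.1, 56.2])
side1_0 (1487, [62.0, 56.4, 56.5, 50.9])
side1_1 (1494, [62.0, 56.6, 56.1, 50.7])
side1_2 (1480, [62.2, 56.7, 56.2, 50.8])
top0 (4176, [56.6, 56.4, 56.5, 56.3])
top1 (3298, [62.7, 56.9, 56.7, 50.9])
```

The board tilted clearly. Corner 4 (near right) went from 56 to 50.9 mm, the opposite corner rose 6 mm, and both cameras agree. So tab 4 is the one to press. Its pressing place is about (449, -245) by the board fit, and its depth reading was (450, -245, 57). I'll lift off, move across and press.

Call:
{"op": "carry_out", "data": {
  "rows": [
    [1, 0, 0, 15, 0],
    [1, 0, 0, 40, 0],
    [1, -1, -38, 40, 0],
    [1, -2, -76, 40, 0],
    [1, -2, -76, 15, 0]
  ]
}}

```text
time_s: 4.68
tcp_pos: [451.3, -249.1, 92.6]
orientation: [3.135, -0.001, 0.776]
contact_force: [-0.0, 1.0, 0.1]
width: -0.003
```

Call:
{"op": "carry_out", "data": {
  "rows": [
    [1, 0, 0, -8, 0],
    [1, 0, 0, -16, 0],
    [1, 0, 0, -24, 0],
    [1, 0, 0, -32, 0],
    [1, 0, 0, -37, 0]
  ]
}}

```text
time_s: 5.3
tcp_pos: [449.5, -245.5, 53.6]
orientation: [3.14, -0.0, 0.779]
contact_force: [1.3, -3.2, 4.4]
width: -0.005
```

Call:
{"op": "carry_out", "data": {
  "rows": [
    [1, 0, 0, -3, 0],
    [1, 0, 0, -5, 0],
    [1, 0, 0, -7, 0],
    [1, 0, 0, -7, 0],
    [1, 0, 0, -7, 0]
  ]
}}

```text
time_s: 5.92
tcp_pos: [449.5, -245.5, 49.1]
orientation: [3.139, -0.0, 0.779]
contact_force: [-5.4, 1.9, 25.2]
width: 0.0
```

Firm stop: 25 N with the tips at about 24 mm, where the flat tab should be at 25. I'll lift straight up, move clear and check.

Call:
{"op": "carry_out", "data": {
  "rows": [
    [1, 0, 0, 0, 0],
    [1, 0, 0, 0, 0],
    [1, 0, 0, 30, 0],
    [1, 0, 0, 85, 0],
    [1, 0, 0, 145, 0]
  ]
}}

```text
time_s: 6.55
tcp_pos: [447.3, -243.6, 191.3]
orientation: [-3.136, 0.0, 0.779]
contact_force: [0.7, -0.6, -0.4]
width: -0.0
```

Call:
{"op": "carry_out", "data": {
  "rows": [
    [1, -30, -50, 40, 0],
    [1, -60, -100, 60, 0],
    [1, -90, -150, 60, 0],
    [1, -120, -200, 60, 0],
    [1, -120, -200, 60, 0]
  ]
}}

```text
time_s: 7.18
tcp_pos: [326.3, -447.5, 249.9]
orientation: [-3.139, -0.001, 0.773]
contact_force: [0.3, 0.6, -0.7]
width: -0.0
```

Run:
```python
from h import *
p,dt=cap('top','top2'); cap('side','side2'); o=sensors.get_obs(); print(o['tcp_pos'].round(0),o['contact_force'].round(1),o['time_s'])
print(tilt('top','top2'),tilt('side','side2'))
# tab heights at press point (40 mm out) by the top camera: point 50 mm out sampled by world x,y
for f in('top0','top2'):
    d=np.load(f'pics/{f}.npy'); c=optics.calibration('top'); F=200/np.tan(np.radians(c['fovy'])/2)
    v,u=np.mgrid[190:300,250:415]; z=d[190:300,250:415]
    P=np.stack([(u-c['cx'])/F*z,-(v-c['cy'])/F*z,-z,np.ones(z.shape)],-1)@np.linalg.inv(np.array(c['world_to_cam'])).T
    print(f,[round(float(np.median(P[...,2][np.hypot(P[...,0]-x,P[...,1]-y)<7])),1) for x,y in((597,78),(589,-242),(457,78),(449,-240))])
a=[]
for n,(x0,y0,x1,y1),s in(('top',(250,190,415,300),3.5),('side',(225,160,345,280),3.2)):
    im=cv2.imread(f'pics/{n}2.png')[y0:y1,x0:x1]; a.append(cv2.resize(cv2.resize(im,None,fx=s,fy=s,interpolation=cv2.INTER_CUBIC),(400,385)))
cv2.imwrite('pics/end.png',np.hstack(a))
```

```text
[ 328. -444.  250.] [1.  0.3 0.3] 7.275
(4188, [56.6, 56.5, 56.5, 56.3]) (2146, [56.0, 56.1, 56.1, 56.2])
top0 [52.6, 54.1, 48.4, 54.9]
top2 [53.9, 53.6, 45.4, 24.5]
```

View pics/end.png

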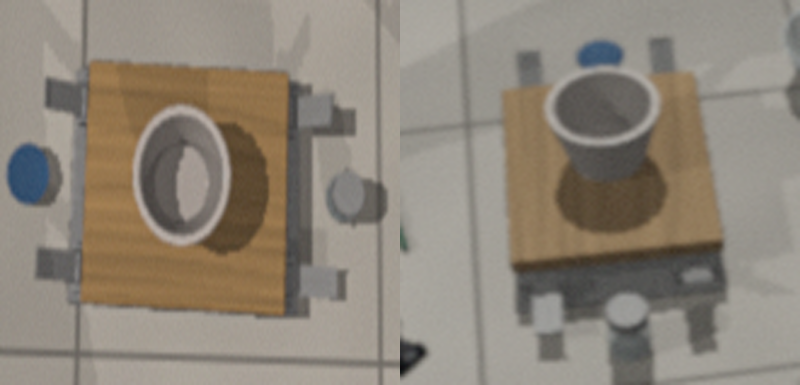

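The picture shows tab 4 folded flat (side view at (548,312)) and the other three still up. The board is level and the mortar, dish and jar are where they were.

```bash
python3 -c "
from bench import env; print(env.job_done())"
```

```text
the job is handed in; nothing more can be done
None
```

The near right corner (corner 4) is the one that gives. I pressed its tab flat, moved the hand clear and handed the job in at about 7.3 s; no verdict is reported.

- **Finding the corner:** I pressed corner 4 first, with shut fingers. Both cameras showed it sinking from about 56 to 51 mm while the opposite corner rose 6 mm. Since only one foot is spongy, I did not press the other three corners.
- **Pressing the tab:** I pressed tab 4 down to its firm stop, at about 25 N. It stayed flat after I lifted off, with its face at 24.5 mm against the 25 mm stated.
- **Last checks:** The board is level, with all four corners within 0.1 mm of their starting heights. The other three tabs still stick up: their heights read 45 to 54 mm, within 3 mm of the start. In the last pictures the mortar, dish and jar look unmoved. I did not check the bowl, platter or canister again, but the hand was never brought near them. The wrist force was about zero with the hand clear.
- **Disagreement:** The force reading at corner 4 was higher than described. It rose steadily to 7.5 N with some sideways force, probably because the fingers flexed, so I relied on the measured tilt of the board instead.

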